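# Move the seasoning row to the new rack in reverse order

## Task

Move the two spice jars, the salt shaker and the dropper bottle from the coloured cups of the old rack into the new light-wood rack, one to each compartment, in reverse order: what stands leftmost in the old row goes rightmost in the new one, and so on, because the new rack will afterwards be turned round. Set each one down gently and upright on the compartment's floor, without dropping it or knocking any of them over, and leave all four standing released.

Things in the scene. Friction and masses are not known exactly. Their poses are not given: they have to be found in the camera images.
- yellow_jar: spice jar, clear glass with a yellow screw cap; 45 mm diameter, 100 mm tall, 0.11 kg. Origin: centre of its underside; z up its axis. Straight sides: grip it round the upper body or cap, 60 to 95 mm above its underside.
- white_jar: spice jar, clear glass with a white cap that carries a dark picture; 47 mm diameter, 98 mm tall, 0.11 kg. Origin: centre of its underside; z up its axis. Straight sides: grip it round the upper body or cap, 60 to 95 mm above its underside.
- salt: glass salt shaker with a grey pierced metal top; 44 mm diameter up to about 74 mm, the top 34 mm in diameter, 90 mm tall, 0.10 kg. Origin: centre of its underside; z up its axis. Grip it 60 to 80 mm above its underside.
- dropper: small brown dropper bottle of flavouring with a white label and black rubber bulb; body 33 mm diameter up to 70 mm, collar 24 mm up to 77 mm, bulb 12 mm up to 102 mm, 0.07 kg. Origin: centre of its underside; z up its axis. Grip it round the body, 45 to 70 mm above its underside.
- yellow_cup: yellow plastic square cup, 68x68x26 mm, walls 4 mm, floor 4 mm thick, fixed on the old rack; the yellow-capped jar stands in it at the start. Origin: centre of its underside; z up, x and y parallel to the old rack's. Its place in the row changes from start to start.
- red_cup: red plastic square cup, 68x68x26 mm, walls 4 mm, floor 4 mm thick, fixed on the old rack; the white-capped jar stands in it at the start. Origin: centre of its underside; z up, x and y parallel to the old rack's. Its place in the row changes from start to start.
- blue_cup: blue plastic square cup, 68x68x26 mm, walls 4 mm, floor 4 mm thick, fixed on the old rack; the salt shaker stands in it at the start. Origin: centre of its underside; z up, x and y parallel to the old rack's. Its place in the row changes from start to start.
- black_cup: black plastic square cup, 68x68x26 mm, walls 4 mm, floor 4 mm thick, fixed on the old rack; the dropper bottle stands in it at the start. Origin: centre of its underside; z up, x and y parallel to the old rack's. Its place in the row changes from start to start.
- old_rack: old rack: dark wooden plank 88x336x12 mm, fixed, carrying the four coloured cups in one row at y = +120, +40, -40 and -120 mm of its own frame. Origin: centre of its underside; +y is its left end and +x its far side as the robot sees it, z up. (Room: a microwave 0.31 m tall stands behind the right-hand rack, front at x = 0.645, door handle out to 0.605 m.)
- new_rack: new rack: open light-wood caddy 82x336x34 mm with small steel wire handles at its ends, fixed, empty at the start; walls, dividers and floor 6 mm thick; four compartments in one row, each about 70x76 mm inside, centred at y = +120, +40, -40 and -120 mm of its own frame (x = 0). Origin: centre of its underside; +y is its left end and +x its far side as the robot sees it, z up.
There are look-alikes about, which are no part of the job. What is shaped like the dropper but green is not meant.

How it is judged:
By the outcome, as a careful person would: the job done as asked, in the order asked, and still so for the second after the job is handed in, with the robot touching nothing.
It also fails if it takes over 120 s, if anything falls off the work surface, if the arm or the gripper's body presses on something with over 40 N, if the wrist force passes 120 N, or if a joint passes its speed limit or range.

## Robot

A 6-joint arm with a two-finger parallel gripper is mounted at the origin on a cart in front of the work surface, level with it; the furniture and walls round the work are solid. World frame = base frame: x ahead of the robot, y to its left, z up, the work surface at z = 0. Lengths are in m, angles in degrees, forces in N, time in s.
With the tool pointing down it reaches from about 0.4 to 0.825 m from the base axis. Payload 7 kg.
Tool frame: the origin (TCP) lies midway between the tips of the shut fingers; the grasp point (between the pads) lies 19 mm behind it; z points along the fingers, y is the line along which they close (so a half turn about z gives the same grasp; the last joint's range is limited). The gripper opens to 88 mm and grips with 3 to 60 N. Pads are 19 mm wide; open, the fingers measure 130 mm over their backs; the gripper's body (78 mm by 193 mm) begins 47 mm behind the grasp point.
Start: joints at [-53.795, 20.546, 0.682, 0, -70.136, -16.507], TCP at [0.227, -0.635, 0.227] pointing down, gripper open.
Joint ranges: [-176.03, 176.03], [-82.01, 121.73], [-58.28, 71.71], [-173.87, 95.51], [-174.79, -0.11], [-173.66, 173.66]. Speed limits (degrees/s): [136.94, 136.94, 172.46, 180, 180, 180].

## Interface

Orientations are given as [roll, pitch, yaw] about the fixed x, y, z axes, in that order (R = Rz(yaw) Ry(pitch) Rx(roll)).
In Python, from plant import ctrl gives the robot as it stands. The module is installed in compiled form; this text tells all that it offers.
- The arm moves only by the tool play_rows, never from a script. Its argument "commands" is a list that holds one entry, the list of rows, each a list of 7 numbers: the turn, a rotation vector about the tool's x, y, z in rad, then the shift along the tool's x, y, z in cm, then the finger opening in cm, from 0 to 8.76. In form: [[[ax, ay, az, x, y, z, grip], ...]]. A call has 1 to 8 rows; each row is the pose to reach, as a shift and turn from the pose commanded when the call began, along the tool's axes at that moment; what a row does not reach only later rows make up. A row lasts 1/12 s, in which the tool goes at most 41.7 mm and 7.16 degrees, less where a joint would pass 70% of its speed; a pose out of reach is approached as far as the arm can. A call with a gripper value outside its range is refused whole. The fingers move at their own pace and stop on an object; the grip force is fixed at half the most. Time passes only in rows, so rows that repeat a pose let the fingers close. It gives the time, the measured TCP pose, the force, the opening and the grip force at its end, in the units of the state.
- ctrl.get_obs(): the state, without advancing time (a new reading comes with each control period).
- ctrl.snapshot(name): name is "side" or "top" or "wrist"; returns a dict with "color" (420x560x3 uint8, red, green, blue), "camera_matrix" (3x3 intrinsics, pixels), "origin" and "rotation" of the camera in the world; the wrist camera has in their place "hand_eye" (4x4, takes a point from camera to tool coordinates, whose origin is the TCP and whose axes are the flange's). Camera axes: x right, y down, z forward; pixel columns grow to the right and rows downward; lengths in m; the calibration is good to about 2 mm. A picture is of the moment at which its call begins: read the wrist's pose just before it. There is no depth.
- ctrl.close_job(): hands the job in; it is judged then, once.
Trained networks look in a picture, given as the dict that the camera call returned (one of the last four; its "shot" number tells which), for a name from the list of things; names that differ only in an ending like _2 or _b are one class to them, and where a whole thing is asked for, a point or a joint stands for the part that bears it (a point fixed in the world has none). Each returns a list of dicts, best first, with "conf" (0 to 1); they miss things now and then, are a little off and sometimes report something else, mostly with a low value. They report only what shows in the picture. A call takes as long as a camera call. They do not tell look-alikes from the thing itself.
- ctrl.find_in(picture, name): "bbox" ([left, top, width, height] in pixels, round what is visible of it).
The state is a dict: "clock": time; "joint_pos": joint angles; "qvel": joint speeds; "tau": joint torques, N m; "tool_pos": TCP position; "orientation": TCP orientation; "force": force on the tool from outside, world axes, zero at the start; "moment": the same for the moment, N m; "opening": finger opening in m; "gripper_force": force on a finger pad.
Only numpy, scipy, OpenCV 4.12 (cv2) and the standard library are available. Lean on these libraries where they do the work, as an engineer would, in place of code of your own. Each camera call takes 0.05 s, during which the arm holds its last target. There are 200 camera calls.

## Working session

There is one attempt and no reset: what is moved stays moved. The work goes in short steps, Python scripts to look and compute and a tool call to move; the robot and the scene stay as the last step left them, time stands still between calls to the robot, and variables do not carry over. Pictures are saved under pics/ and viewed, at most 14 in all, crops included, and the job is handed in when it is done.

Besides the shell and the picture viewer there is one more tool, called after "Request:" by a JSON object that holds its "fn" and its "kwargs", one argument or row to a line. play_rows: Moves the arm, as the interface text tells. Its arguments: {"type":"object","properties":{"commands":{"type":"array","items":{"type":"array","items":{"type":"array","items":{"type":"number"}}}}},"required":["commands"]}

```bash
mkdir -p pics; cat > h.py <<'E'
import numpy as np, cv2
from scipy.spatial.transform import Rotation as R
from plant import ctrl
def ray(p,uv):
    d=np.linalg.inv(p["camera_matrix"])@np.array([uv[0],uv[1],1.]); return np.array(p["origin"]),np.array(p["rotation"])@d
def onz(p,uv,z):
    o,d=ray(p,uv); return o+d*(z-o[2])/d[2]
def proj(p,X):
    c=np.array(p["rotation"]).T@(np.array(X)-p["origin"]); q=p["camera_matrix"]@c; return q[:2]/q[2]
def save(p,n): cv2.imwrite(f"pics/{n}.png",p["color"][:,:,::-1])
E
python3 - <<'E'
from h import *
o=ctrl.get_obs(); print(o)
for c in("top","side"):
    p=ctrl.snapshot(c); save(p,c+"0"); print(c,np.round(p["origin"],3),np.round(p["rotation"],2).tolist(),np.round(p["camera_matrix"],0).tolist())
    for n in "yellow_jar white_jar salt dropper yellow_cup red_cup blue_cup black_cup old_rack new_rack".split():
        print(n,[(np.round(d["bbox"]).astype(int).tolist(),round(d["conf"],2)) for d in ctrl.find_in(p,n)[:3]])
E
```

```text
{'clock': 0.0, 'joint_pos': array([-5.37957218e+01,  2.05905058e+01,  6.32040179e-01, -2.13166316e-02,
       -7.01354531e+01, -1.65068430e+01]), 'qvel': array([-0.03881119, -0.07203128, -0.0496958 ,  0.00635898, -0.03493406,
       -0.0676006 ]), 'tau': array([ 1.57056500e-03, -5.82719922e+01,  2.93049037e+01,  6.99721187e+00,
        6.69759684e-03, -1.57079594e-04]), 'tool_pos': array([ 0.22731614, -0.63503374,  0.22561625]), 'orientation': array([ 1.79904258e+02, -7.47488330e-03, -1.60309818e+02]), 'force': array([ 0.76160832, -0.17168586,  0.73999597]), 'moment': array([-0.02744137,  0.0147182 , -0.07051899]), 'gripper_force': 0.0, 'opening': 0.08792418448173975}
top [ 0.412 -0.008  1.177] [-174.3, -0.04, -89.26] [[501.0, 0.0, 272.0], [0.0, 501.0, 206.0], [0.0, 0.0, 1.0]]
yellow_jar []
white_jar [([110, 208, 37, 23], 0.73)]
salt [([185, 201, 24, 21], 0.83)]
dropper [([228, 203, 14, 14], 0.73), ([270, 165, 14, 22], 0.52)]
yellow_cup [([150, 198, 37, 36], 0.62), ([113, 211, 33, 22], 0.33)]
red_cup [([117, 206, 34, 32], 0.9), ([229, 203, 15, 15], 0.16)]
blue_cup [([185, 198, 34, 31], 0.88)]
black_cup []
old_rack [([114, 191, 144, 54], 0.6)]
new_rack [([285, 192, 156, 42], 0.84)]
side [0.484 0.975 0.616] [-120.68, -0.39, -177.36] [[448.0, 0.0, 276.0], [0.0, 448.0, 207.0], [0.0, 0.0, 1.0]]
yellow_jar [([270, 226, 26, 47], 0.84)]
white_jar []
salt [([275, 216, 13, 11], 0.43)]
dropper [([239, 183, 17, 37], 0.85), ([272, 190, 13, 29], 0.52)]
yellow_cup [([270, 281, 39, 32], 0.7)]
red_cup [([268, 282, 42, 32], 0.58)]
blue_cup []
black_cup [([258, 226, 59, 97], 0.49), ([262, 216, 31, 18], 0.46)]
old_rack [([257, 228, 56, 90], 0.79)]
new_rack [([262, 149, 36, 61], 0.62), ([264, 217, 32, 19], 0.23)]
```

```bash
python3 - <<'E'
import cv2
t=cv2.imread("pics/top0.png");s=cv2.imread("pics/side0.png")
cv2.imwrite("pics/t1.png",cv2.resize(t[150:260,90:460],(800,238),interpolation=cv2.INTER_CUBIC))
a=cv2.resize(t[140:270,90:460],(800,281),interpolation=cv2.INTER_CUBIC);b=cv2.resize(s[130:330,160:420],(403,310),interpolation=cv2.INTER_CUBIC)
import numpy as np
m=np.zeros((595,800,3),np.uint8);m[:281]=a;m[283:593,:403]=b;m[283:583,403:]=cv2.resize(s,(397,300));cv2.imwrite("pics/m0.png",m)
E
```

```text
(no output)
```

View pics/m0.png

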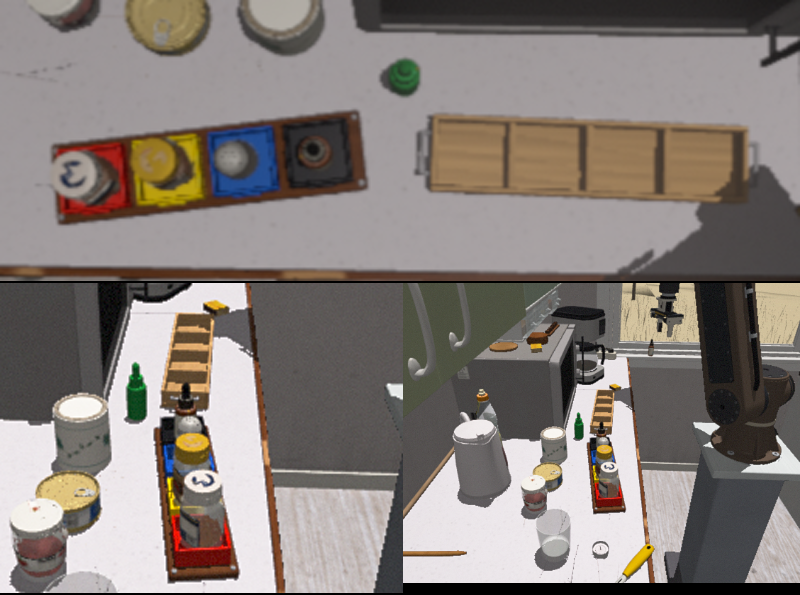

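View pics/top0.png

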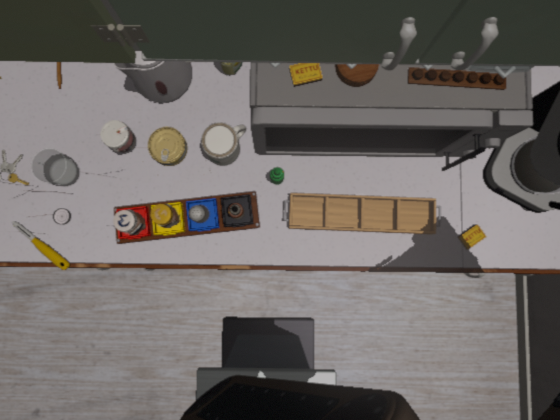

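```bash
cat >> h.py <<'E'
_snap=ctrl.snapshot
def snap(name):
    o=ctrl.get_obs(); p=_snap(name); q=dict(p)
    if name=="wrist":
        T=np.eye(4);T[:3,:3]=R.from_euler("xyz",o["orientation"],degrees=True).as_matrix();T[:3,3]=o["tool_pos"]
        M=T@np.array(p["hand_eye"]); q["origin"],q["rotation"]=M[:3,3],M[:3,:3]
    else: q["rotation"]=R.from_euler("xyz",p["rotation"],degrees=True).as_matrix()
    q["origin"]=np.array(q["origin"]); return p,q
def go(xyz,yaw):
    "shift in tool axes (cm) and turn (rad) from the commanded(~measured) pose"
    o=ctrl.get_obs(); A=R.from_euler("xyz",o["orientation"],degrees=True)
    return np.round(A.inv().apply(np.array(xyz)-o["tool_pos"])*100,2), np.round((A.inv()*R.from_euler("xyz",[180,0,yaw],degrees=True)).as_rotvec(),3)
E
python3 - <<'E'
from h import *
p,q=snap("top")
f=lambda c:(c[0]/2.162+90,c[1]/2.162+140)
for nm,cs,z in(("old",[(53,145),(358,112),(367,188),(60,222)],.012),("new",[(431,115),(747,127),(746,202),(430,190)],.034)):
    W=np.array([onz(q,f(c),z) for c in cs]); c=W.mean(0); d=(W[0]+W[3]-W[1]-W[2])/2
    yaw=np.degrees(np.arctan2(-d[0],d[1])); print(nm,W.round(3).tolist(),c.round(4),np.linalg.norm(d),yaw)
    for y in(.12,.04,-.04,-.12): print(y,(c+y*d/np.linalg.norm(d)).round(4))
print("caps",onz(q,f((73,175)),.114),onz(q,f((152,159)),.116),onz(q,f((233,157)),.106),onz(q,f((316,148)),.118), "green",onz(q,f((404,70)),.1))
w,wq=snap("wrist"); print(wq["origin"],wq["rotation"],w["hand_eye"],w["camera_matrix"])
print(go([.5,.2,.3],-90),go([.45,-.2,.3],-90))
E
```

```text
old [[0.52, 0.36, 0.012], [0.56, 0.031, 0.012], [0.478, 0.02, 0.012], [0.437, 0.349, 0.012]] [0.4988 0.1902 0.012 ] 0.33105442953448055 7.019256120985397
0.12 [0.4842 0.3093 0.012 ]
0.04 [0.4939 0.2299 0.012 ]
-0.04 [0.5037 0.1505 0.012 ]
-0.12 [0.5135 0.0711 0.012 ]
new [[0.555, -0.047, 0.034], [0.547, -0.382, 0.034], [0.467, -0.38, 0.034], [0.475, -0.047, 0.034]] [ 0.5111 -0.214   0.034 ] 0.3344627381577491 -1.4402031413923424
0.12 [ 0.5141 -0.094   0.034 ]
0.04 [ 0.5121 -0.174   0.034 ]
-0.04 [ 0.5101 -0.254   0.034 ]
-0.12 [ 0.5081 -0.334   0.034 ]
caps [0.48116581 0.3068464  0.114     ] [0.49777504 0.2293658  0.116     ] [0.50161855 0.1513837  0.106     ] [0.51052611 0.06841506 0.118     ] green [ 0.59209515 -0.0171535   0.1       ]
[ 0.16122251 -0.65872366  0.38381048] [[-0.3371968   0.9080827   0.2483629 ]
 [ 0.94143232  0.32577582  0.08703628]
 [-0.00187448  0.26316521 -0.96474896]] [[ 8.96802060e-05 -9.64749405e-01 -2.63170243e-01  7.02527243e-02]
 [ 9.99998296e-01  5.71786706e-04 -1.75533079e-03  4.66557063e-04]
 [ 1.84393159e-03 -2.63169637e-01  9.64747813e-01 -1.57234158e-01]
 [ 0.00000000e+00  0.00000000e+00  0.00000000e+00  1.00000000e+00]] [[293.71551044   0.         277.73256057]
 [  0.         293.71551044 206.69004006]
 [  0.           0.           1.        ]]
(array([-53.81,  69.48,  -7.34]), array([ 0.   ,  0.   , -1.227])) (array([-35.63,  33.5 ,  -7.34]), array([ 0.   ,  0.   , -1.227]))
```

Request:
{"fn": "play_rows", "kwargs": {
  "commands": [
    [[0,0,0,-18,23,-1,8.7],[0,0,0,-18,23,-1,8.7],[0,0,0,-18,23,-1,8.7],[0,0,0,-18,23,-1,8.7],[0,0,0,-18,23,-1,8.7],[0,0,0,-18,23,-1,8.7],[0,0,0,-18,23,-1,8.7],[0,0,0,-18,23,-1,8.7]]
  ]
}}

```text
clock: 1.87
tool_pos: [0.3211, -0.3535, 0.2376]
orientation: [-179.9, 0.1, -160.0]
force: [-0.2, -0.4, -0.4]
opening: 0.0872
gripper_force: 0.0
```

Request:
{"fn": "play_rows", "kwargs": {
  "commands": [
    [[0,0,-0.12,-18,23,-1,8.7],[0,0,-0.24,-18,23,-1,8.7],[0,0,-0.36,-18,23,-1,8.7],[0,0,-0.45,-18,23,-1,8.7],[0,0,-0.45,-18,23,-1,8.7],[0,0,-0.45,-18,23,-1,8.7],[0,0,-0.45,-18,23,-1,8.7],[0,0,-0.45,-18,23,-1,8.7]]
  ]
}}

```text
clock: 2.53
tool_pos: [0.4137, -0.0758, 0.2474]
orientation: [-179.9, 0.2, -134.2]
force: [0.6, -0.7, 0.5]
opening: 0.0869
gripper_force: 0.0
```

```bash
python3 - <<'E'
from h import *
o=ctrl.get_obs();print(o["clock"],o["tool_pos"],o["orientation"],go([.5,.19,.25],-83))
E
```

```text
2.5333 [ 0.41367437 -0.07578141  0.24744604] [-1.79924569e+02  1.53593485e-01 -1.34181476e+02] (array([-25.08,  12.33,  -0.2 ]), array([-0.002,  0.002, -0.893]))
```

Request:
{"fn": "play_rows", "kwargs": {
  "commands": [
    [[0,0,-0.12,-25,12.3,-0.2,8.7],[0,0,-0.24,-25,12.3,-0.2,8.7],[0,0,-0.36,-25,12.3,-0.2,8.7],[0,0,-0.48,-25,12.3,-0.2,8.7],[0,0,-0.6,-25,12.3,-0.2,8.7],[0,0,-0.72,-25,12.3,-0.2,8.7],[0,0,-0.84,-25,12.3,-0.2,8.7],[0,0,-0.89,-25,12.3,-0.2,8.7]]
  ]
}}

```text
clock: 3.2
tool_pos: [0.5006, 0.1879, 0.2479]
orientation: [-180.0, -0.0, -82.9]
force: [-0.5, 0.2, 0.1]
opening: 0.0868
gripper_force: 0.0
```

Request:
{"fn": "play_rows", "kwargs": {
  "commands": [
    [[0,0,0,0,0,0,8.7],[0,0,0,0,0,0,8.7]]
  ]
}}

```text
clock: 3.37
tool_pos: [0.4988, 0.1833, 0.2483]
orientation: [180.0, -0.0, -83.6]
force: [0.5, 0.4, 0.2]
opening: 0.0867
gripper_force: 0.0
```

```bash
python3 - <<'E'
from h import *
p,q=snap("wrist"); o=ctrl.get_obs(); print(o["tool_pos"],o["orientation"],q["origin"])
save(p,"w0")
for n in "yellow_jar white_jar salt dropper yellow_cup red_cup blue_cup black_cup old_rack".split():
    print(n,[(np.round(d["bbox"]).astype(int).tolist(),round(d["conf"],2)) for d in ctrl.find_in(p,n)[:2]])
# model outlines at predicted poses
for n,(x,y),h,r in(("w",(.4842,.3093),.098,.0235),("y",(.4939,.2299),.1,.0225),("s",(.5037,.1505),.09,.017),("d",(.5135,.0711),.102,.006)):
    print(n,proj(q,[x,y,.016+h]).round(),proj(q,[x,y,.016]).round(),"cup rim",proj(q,[x,y,.038]).round())
E
```

```text
[0.49873787 0.18288947 0.24852701] [ 1.79985931e+02 -1.03746960e-02 -8.36626902e+01] [0.50707999 0.11368613 0.40553782]
yellow_jar [([256, 199, 43, 60], 0.95)]
white_jar [([261, 255, 40, 63], 0.76)]
salt [([260, 148, 34, 35], 0.58), ([246, 59, 64, 63], 0.43)]
dropper [([263, 69, 28, 35], 0.96), ([197, 2, 34, 17], 0.71)]
yellow_cup [([253, 189, 55, 52], 0.65)]
red_cup [([254, 247, 49, 51], 0.88)]
blue_cup []
black_cup [([248, 62, 60, 58], 0.57), ([253, 192, 51, 50], 0.51)]
old_rack [([238, 52, 72, 242], 0.81)]
w [278. 307.] [278. 267.] cup rim [278. 275.]
y [278. 242.] [278. 215.] cup rim [278. 220.]
s [277. 165.] [277. 156.] cup rim [277. 158.]
d [276.  78.] [276.  91.] cup rim [276.  89.]
```

View pics/w0.png

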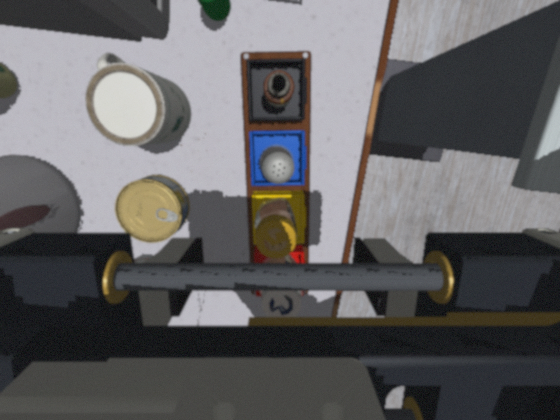

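```bash
python3 - <<'E'
from h import *
p,q=snap("wrist")
for n,uv,z in(("w",(281,303),.114),("y",(275,236),.116),("s",(277,166),.106),("d",(279,84),.118),("rackUL",(244,53),.012),("rackUR",(310,53),.012)): print(n,onz(q,uv,z).round(4))
c=cv2.cvtColor(p["color"],cv2.COLOR_RGB2HSV)
print(go([.484,.22,.2],-83))
print(ctrl.get_obs()["joint_pos"].round(1))
E
```

```text
w [0.4822 0.3038 0.114 ]
y [0.4978 0.2236 0.116 ]
s [0.5038 0.1516 0.106 ]
d [0.5105 0.0756 0.118 ]
rackUL [0.558  0.0316 0.012 ]
rackUR [0.4782 0.0226 0.012 ]
(array([-3.82,  1.08,  4.87]), array([-0.  ,  0.  , -0.01]))
[ 41.3   6.1 -15.4  -0.  -68.4 -34.9]
```

Request:
{"fn": "play_rows", "kwargs": {
  "commands": [
    [[0,0,0,-16.8,-0.4,0,8.7],[0,0,0,-16.8,-0.4,0,8.7],[0,0,0,-16.8,-0.4,0,8.7],[0,0,0,-16.8,-0.4,0,8.7],[0,0,0,-16.8,-0.4,0,8.7],[0,0,0,-16.8,-0.4,0,8.7],[0,0,0,-16.8,-0.4,0,8.7],[0,0,0,-16.8,-0.4,0,8.7]]
  ]
}}

```text
clock: 4.58
tool_pos: [0.484, 0.35, 0.2485]
orientation: [180.0, -0.0, -83.6]
force: [-0.8, -0.5, 0.3]
opening: 0.0868
gripper_force: 0.0
```

```bash
python3 - <<'E'
from h import *
p,q=snap("wrist"); print(ctrl.get_obs()["tool_pos"]); save(p,"w1")
for n in "white_jar yellow_jar red_cup yellow_cup blue_cup salt".split():
    print(n,[(np.round(d["bbox"]).astype(int).tolist(),round(d["conf"],2)) for d in ctrl.find_in(p,n)[:2]])
for n,(x,y),z in(("w",(.4822,.3038),.114),("y",(.4978,.2236),.116),("s",(.5038,.1516),.106),("d",(.5105,.0756),.118)): print(n,proj(q,[x,y,z]).round())
cv2.imwrite("pics/w1c.png",cv2.resize(p["color"][0:250,180:380,::-1],(480,600),interpolation=cv2.INTER_CUBIC))
E
```

```text
[0.48416029 0.34984606 0.24877483]
white_jar [([262, 127, 48, 51], 0.68)]
yellow_jar [([256, 40, 50, 63], 0.64)]
red_cup [([258, 0, 40, 30], 0.6), ([253, 130, 60, 50], 0.57)]
yellow_cup [([249, 48, 62, 67], 0.95)]
blue_cup [([251, 0, 63, 47], 0.83)]
salt [([260, 0, 41, 32], 0.92)]
w [285. 153.]
y [279.  62.]
s [281. -27.]
d [ 284. -152.]
```

View pics/w1c.png

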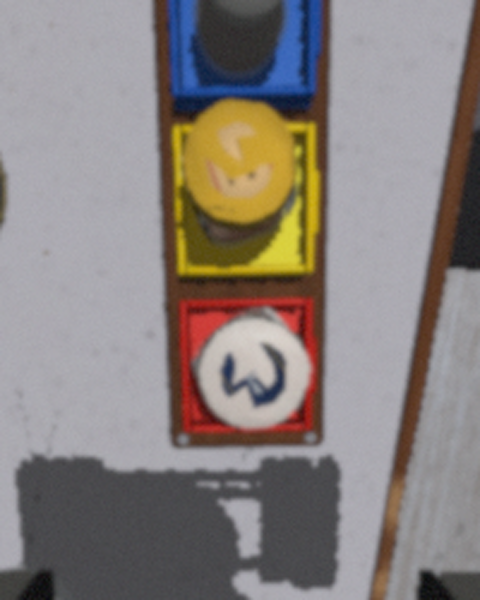

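Request:
{"fn": "play_rows", "kwargs": {
  "commands": [
    [[0,0,0,4.4,0.7,4,8.7],[0,0,0,4.4,0.7,4,8.7],[0,0,0,4.4,0.7,7,8.7],[0,0,0,4.4,0.7,10,8.7],[0,0,0,4.4,0.7,13,8.7],[0,0,0,4.4,0.7,16,8.7],[0,0,0,4.4,0.7,17.9,8.7],[0,0,0,4.4,0.7,17.9,8.7]]
  ]
}}

```text
clock: 5.6
tool_pos: [0.48, 0.304, 0.0655]
orientation: [179.7, -0.3, -83.6]
force: [-0.3, -0.8, -0.3]
opening: 0.0869
gripper_force: 0.0
```

Request:
{"fn": "play_rows", "kwargs": {
  "commands": [
    [[0,0,0,0,0,0,6.5],[0,0,0,0,0,0,5.5],[0,0,0,0,0,0,4.6],[0,0,0,0,0,0,4.2],[0,0,0,0,0,0,4.0],[0,0,0,0,0,0,4.0],[0,0,0,0,0,0,4.0],[0,0,0,0,0,0,4.0]]
  ]
}}

```text
clock: 6.27
tool_pos: [0.4822, 0.3067, 0.0704]
orientation: [-179.9, 0.0, -83.5]
force: [-2.5, 1.2, 6.6]
opening: 0.052
gripper_force: 30.0
```

Request:
{"fn": "play_rows", "kwargs": {
  "commands": [
    [[0,0,0,0,0,0,4.0],[0,0,0,0,0,0,4.0],[0,0,0,0,0,-0.5,4.0],[0,0,0,0,0,-1,4.0],[0,0,0,0,0,-1.5,4.0],[0,0,0,0,0,-2,4.0]]
  ]
}}

```text
clock: 6.77
tool_pos: [0.482, 0.3062, 0.09]
orientation: [180.0, -0.0, -83.5]
force: [-0.7, 0.0, -1.0]
opening: 0.052
gripper_force: 30.0
```

```bash
python3 - <<'E'
from h import *
p,q=snap("side"); o=ctrl.get_obs(); print(o["tool_pos"],o["opening"],o["force"])
cv2.imwrite("pics/s1.png",cv2.resize(p["color"][150:330,200:380,::-1],(600,600),interpolation=cv2.INTER_CUBIC))
print(o["moment"], go([.508,-.334,.22],180), go([.508,-.334,.22],-91))
E
```

```text
[0.48244153 0.30667557 0.09109975] 0.052341019677355806 [ 0.83228399 -0.86034633 -0.20190028]
[0.0804891  0.06172156 0.00743728] (array([ 63.94,   4.68, -12.94]), array([-0.   ,  0.002,  1.684])) (array([ 63.94,   4.68, -12.94]), array([-0.001,  0.001,  0.131]))
```

View pics/s1.png

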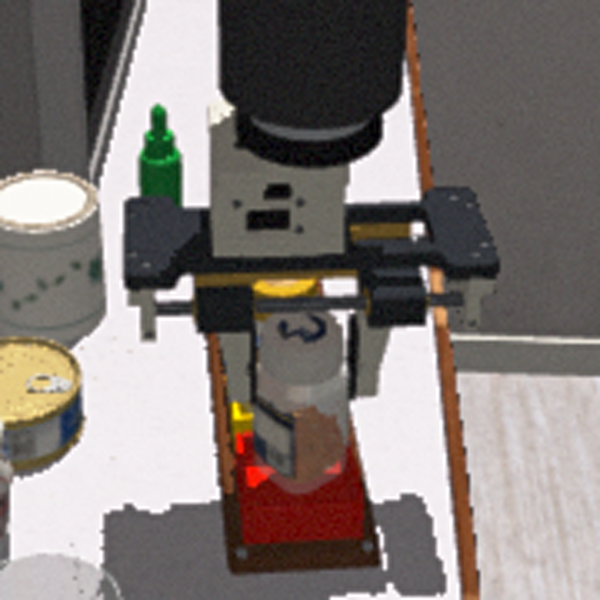

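Request:
{"fn": "play_rows", "kwargs": {
  "commands": [
    [[0,0,0,0,0,-4,4.0],[0,0,0,0,0,-8,4.0],[0,0,0,0,0,-12,4.0],[0,0,0,3,0.2,-13,4.0],[0,0,0,6,0.4,-13,4.0],[0,0,0,10,0.7,-13,4.0],[0,0,0,14,1,-13,4.0],[0,0,0,18,1.3,-13,4.0]]
  ]
}}

```text
clock: 7.48
tool_pos: [0.4889, 0.1244, 0.2199]
orientation: [-180.0, 0.0, -83.5]
force: [0.7, 0.2, -1.2]
opening: 0.052
gripper_force: 30.0
```

Request:
{"fn": "play_rows", "kwargs": {
  "commands": [
    [[0,0,0.1,3.5,0.3,0,4.0],[0,0,0.2,7,0.5,0,4.0],[0,0,0.3,10.5,0.8,0,4.0],[0,0,0.4,14,1,0,4.0],[0,0,0.5,17.5,1.3,0,4.0],[0,0,0.6,21,1.5,0,4.0],[0,0,0.7,24.5,1.8,0,4.0],[0,0,0.8,28,2,0,4.0]]
  ]
}}

```text
clock: 8.15
tool_pos: [0.5006, -0.1562, 0.2199]
orientation: [-180.0, 0.0, -129.6]
force: [1.3, 0.4, -0.2]
opening: 0.0523
gripper_force: 30.0
```

```bash
python3 - <<'E'
from h import *
o=ctrl.get_obs();print(o["tool_pos"],o["orientation"],o["joint_pos"],go([.508,-.334,.22],180))
E
```

```text
[ 0.50057251 -0.1562347   0.21990312] [-1.79984361e+02  2.32182516e-02 -1.29642300e+02] [ 4.11598756e+00  6.57926561e+00 -1.87687153e+01 -6.58959754e-03
 -6.46246659e+01 -4.37554687e+01] (array([ 1.321e+01, -1.191e+01, -1.000e-02]), array([-0.   ,  0.   ,  0.879]))
```

Request:
{"fn": "play_rows", "kwargs": {
  "commands": [
    [[0,0,0.11,0.5,-0.5,0,4.0],[0,0,0.22,1,-0.9,0,4.0],[0,0,0.33,1.5,-1.4,0,4.0],[0,0,0.44,2,-1.8,0,4.0],[0,0,0.55,2.5,-2.3,0,4.0],[0,0,0.66,3,-2.7,0,4.0],[0,0,0.77,3.5,-3.2,0,4.0],[0,0,0.88,4,-3.6,0,4.0]]
  ]
}}

```text
clock: 8.82
tool_pos: [0.5034, -0.2087, 0.2196]
orientation: [180.0, -0.0, 179.9]
force: [0.2, -0.2, -1.3]
opening: 0.0521
gripper_force: 30.0
```

```bash
python3 - <<'E'
from h import *
p,q=snap("top"); save(p,"t2")
o=ctrl.get_obs();print(o["tool_pos"],o["orientation"],go([.508,-.334,.15],180))
cv2.imwrite("pics/t2c.png",cv2.resize(p["color"][110:260,260:500,::-1],(800,500),interpolation=cv2.INTER_CUBIC))
E
```

```text
[ 0.50333879 -0.20932536  0.21956581] [-1.79992608e+02 -1.66487388e-02  1.79438205e+02] (array([ -0.59, -12.46,   6.96]), array([-0.  , -0.  , -0.01]))
```

View pics/t2c.png

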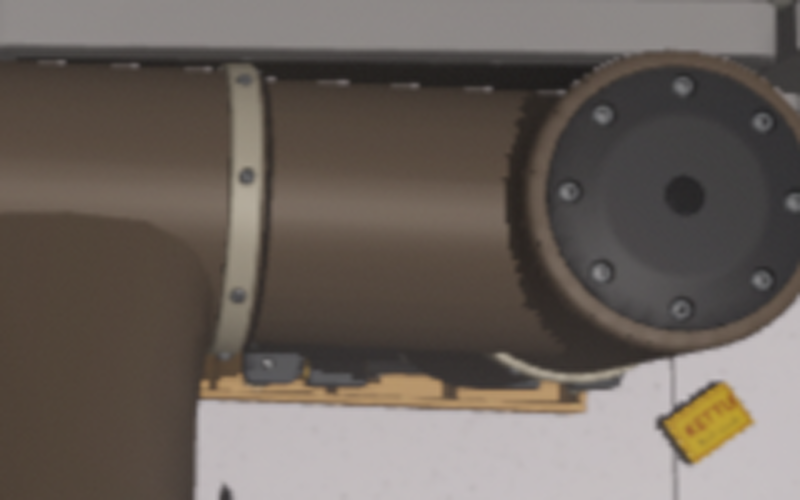

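Request:
{"fn": "play_rows", "kwargs": {
  "commands": [
    [[0,0,0,-0.6,-4,0,4.0],[0,0,0,-0.6,-8,0,4.0],[0,0,0,-0.6,-12.5,0,4.0],[0,0,0,-0.6,-12.5,2,4.0],[0,0,0,-0.6,-12.5,5,4.0],[0,0,0,-0.6,-12.5,8,4.0],[0,0,0,-0.6,-12.5,8,4.0],[0,0,0,-0.6,-12.5,8,4.0]]
  ]
}}

```text
clock: 9.53
tool_pos: [0.509, -0.333, 0.1386]
orientation: [180.0, -0.2, -179.7]
force: [0.7, -0.5, -0.7]
opening: 0.0517
gripper_force: 30.0
```

```bash
python3 - <<'E'
from h import *
p,q=snap("wrist"); save(p,"w2")
o=ctrl.get_obs();print(o["tool_pos"],o["orientation"],o["force"])
c=np.array([.5111,-.214,.034]); a=np.radians(-1.44); Rz=np.array([[np.cos(a),-np.sin(a),0],[np.sin(a),np.cos(a),0],[0,0,1]])
im=p["color"][:,:,::-1].copy()
for y in(.16,.08,0,-.08,-.16):
    A,B=[proj(q,c+Rz@[x,y,0]) for x in(-.041,.041)]; cv2.line(im,*[tuple(int(round(v)) for v in P) for P in(A,B)],(255,0,255),1)
for x in (-.041,.041):
    A,B=[proj(q,c+Rz@[x,y,0]) for y in(-.168,.1)]; cv2.line(im,*[tuple(int(round(v)) for v in P) for P in(A,B)],(255,0,255),1)
cv2.imwrite("pics/w2o.png",im)
E
```

```text
[ 0.51038891 -0.33341866  0.14052777] [-1.79960506e+02 -1.98011358e-02 -1.79669422e+02] [-0.06826546  1.26707505 -0.25253767]
```

View pics/w2o.png

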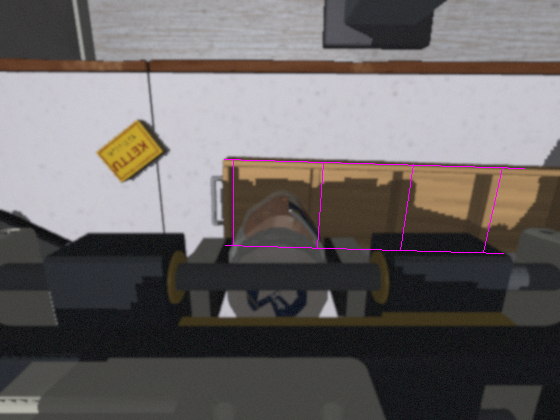

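Request:
{"fn": "play_rows", "kwargs": {
  "commands": [
    [[0,0,0,0,0,2,4.0],[0,0,0,0,0,4,4.0],[0,0,0,0,0,5.5,4.0],[0,0,0,0,0,6.5,4.0],[0,0,0,0,0,7,4.0],[0,0,0,0,0,7.4,4.0],[0,0,0,0,0,7.6,4.0],[0,0,0,0,0,7.6,4.0]]
  ]
}}

```text
clock: 10.25
tool_pos: [0.5105, -0.3333, 0.0642]
orientation: [-180.0, 0.1, -179.8]
force: [-0.2, -0.5, -1.8]
opening: 0.0521
gripper_force: 30.0
```

Request:
{"fn": "play_rows", "kwargs": {
  "commands": [
    [[0,0,0,0,0,0.1,4.0],[0,0,0,0,0,0.2,4.0],[0,0,0,0,0,0.3,4.0],[0,0,0,0,0,0.3,4.0]]
  ]
}}

```text
clock: 10.58
tool_pos: [0.51, -0.3332, 0.0606]
orientation: [-180.0, 0.0, -179.8]
force: [0.1, -0.6, -0.8]
opening: 0.0523
gripper_force: 30.0
```

Request:
{"fn": "play_rows", "kwargs": {
  "commands": [
    [[0,0,0,0,0,0.05,4.0],[0,0,0,0,0,0.1,4.0],[0,0,0,0,0,0.1,4.0]]
  ]
}}

```text
clock: 10.83
tool_pos: [0.5105, -0.3333, 0.0605]
orientation: [-180.0, 0.1, -179.8]
force: [-1.5, 1.9, 5.6]
opening: 0.0522
gripper_force: 30.0
```

Request:
{"fn": "play_rows", "kwargs": {
  "commands": [
    [[0,0,0,0,0,0.05,4.0],[0,0,0,0,0,0.1,4.0],[0,0,0,0,0,0.1,4.0]]
  ]
}}

```text
clock: 11.08
tool_pos: [0.5107, -0.3334, 0.0604]
orientation: [-179.9, 0.1, -179.7]
force: [-3.4, 4.2, 13.2]
opening: 0.0521
gripper_force: 30.0
```

Request:
{"fn": "play_rows", "kwargs": {
  "commands": [
    [[0,0,0,0,0,-0.1,4.0],[0,0,0,0,0,-0.13,4.0],[0,0,0,0,0,-0.13,5.3],[0,0,0,0,0,-0.13,5.6],[0,0,0,0,0,-0.13,6.0],[0,0,0,0,0,-0.13,6.8],[0,0,0,0,0,-0.13,7.6],[0,0,0,0,0,-0.13,7.6]]
  ]
}}

```text
clock: 11.75
tool_pos: [0.5098, -0.3332, 0.0595]
orientation: [180.0, -0.0, -179.8]
force: [0.7, 0.1, 0.0]
opening: 0.0735
gripper_force: 0.0
```

Request:
{"fn": "play_rows", "kwargs": {
  "commands": [
    [[0,0,0,0,0,-1,8],[0,0,0,0,0,-2,8],[0,0,0,0,0,-5,8.7],[0,0,0,0,0,-9,8.7],[0,0,0,0,0,-13,8.7],[0,0,0,0,0,-17,8.7],[0,0,0,0,4,-18,8.7],[0,0,0,0,8,-18,8.7]]
  ]
}}

```text
clock: 12.42
tool_pos: [0.5114, -0.2544, 0.2454]
orientation: [-179.9, 0.5, -180.0]
force: [1.0, 0.9, -0.6]
opening: 0.0869
gripper_force: 0.0
```

```bash
python3 - <<'E'
from h import *
o=ctrl.get_obs();print(o["tool_pos"],o["orientation"],go([.4976,.2275,.24],-83))
E
```

```text
[ 0.5114129  -0.25442019  0.24542227] [-179.86240293    0.46429255 -179.96640888] (array([ 1.36, 48.19,  0.42]), array([-0.009,  0.004, -1.692]))
```

Request:
{"fn": "play_rows", "kwargs": {
  "commands": [
    [[0,0,-0.12,0.2,4,0,8.7],[0,0,-0.24,0.4,8,0,8.7],[0,0,-0.36,0.5,12,0,8.7],[0,0,-0.48,0.6,16,0,8.7],[0,0,-0.6,0.7,20,0,8.7],[0,0,-0.72,0.8,24,0,8.7],[0,0,-0.84,0.9,28,0,8.7],[0,0,-0.95,1,32,0,8.7]]
  ]
}}

```text
clock: 13.08
tool_pos: [0.4981, 0.0686, 0.2416]
orientation: [-179.9, 0.1, -125.0]
force: [1.7, -0.9, 0.0]
opening: 0.0874
gripper_force: 0.0
```

```bash
python3 - <<'E'
from h import *
o=ctrl.get_obs();print(o["tool_pos"],o["orientation"],go([.4976,.2275,.24],-83))
E
```

```text
[0.49810943 0.06861372 0.24162609] [-1.79928407e+02  1.20765401e-01 -1.24992722e+02] (array([-12.99,   9.15,   0.18]), array([-0.002,  0.002, -0.733]))
```

Request:
{"fn": "play_rows", "kwargs": {
  "commands": [
    [[0,0,-0.12,-2.5,1.8,0,8.7],[0,0,-0.24,-5,3.6,0,8.7],[0,0,-0.36,-7.5,5.4,0,8.7],[0,0,-0.48,-10,7,0,8.7],[0,0,-0.6,-12,8.5,0,8.7],[0,0,-0.72,-13,9.2,0.1,8.7],[0,0,-0.73,-13,9.2,0.1,8.7],[0,0,-0.73,-13,9.2,0.1,8.7]]
  ]
}}

```text
clock: 13.75
tool_pos: [0.4985, 0.2264, 0.2396]
orientation: [-180.0, 0.0, -83.5]
force: [0.2, -0.1, -0.4]
opening: 0.0871
gripper_force: 0.0
```

```bash
python3 - <<'E'
from h import *
p,q=snap("wrist"); save(p,"w3")
o=ctrl.get_obs();print(o["tool_pos"],o["orientation"],go([.4976,.2275,.072],-83))
for n in("salt","dropper","yellow_jar"): print(n,[(np.round(d["bbox"]).astype(int).tolist(),round(d["conf"],2)) for d in ctrl.find_in(p,n)[:2]])
for n,(x,y),z in(("s",(.5038,.1516),.106),("d",(.5105,.0756),.118),("d2",(.5105,.068),.118)): print(n,proj(q,[x,y,z]).round(), proj(q,[x,y,.016]).round())
cv2.imwrite("pics/w3c.png",cv2.resize(p["color"][0:250,180:380,::-1],(480,600),interpolation=cv2.INTER_CUBIC))
E
```

```text
[0.49856174 0.22579697 0.2396113 ] [-1.79971626e+02  1.34922651e-02 -8.36517141e+01] (array([-0.18,  0.09, 16.76]), array([-0.   ,  0.   , -0.011]))
salt [([265, 106, 37, 38], 0.77)]
dropper [([267, 18, 32, 50], 0.97)]
yellow_jar [([260, 166, 44, 60], 0.77)]
s [282. 122.] [281. 123.]
d [284.  28.] [283.  56.]
d2 [285.  17.] [283.  49.]
```

View pics/w3c.png

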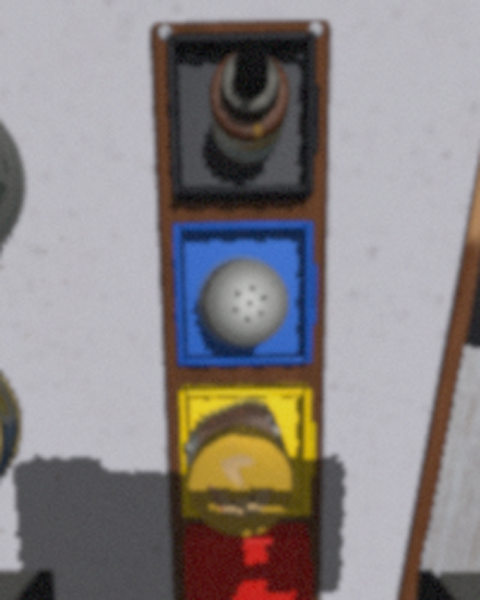

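Request:
{"fn": "play_rows", "kwargs": {
  "commands": [
    [[0,0,0,0,0.1,3,8.7],[0,0,0,0,0.1,6,8.7],[0,0,0,0,0.1,9,8.7],[0,0,0,0,0.1,12,8.7],[0,0,0,0,0.1,14.5,8.7],[0,0,0,0,0.1,16.2,8.7],[0,0,0,0,0.1,16.8,8.7],[0,0,0,0,0.1,16.8,8.7]]
  ]
}}

```text
clock: 14.62
tool_pos: [0.4972, 0.2247, 0.0697]
orientation: [179.9, -0.1, -83.6]
force: [-1.1, 0.4, 1.0]
opening: 0.0868
gripper_force: 0.0
```

Request:
{"fn": "play_rows", "kwargs": {
  "commands": [
    [[0,0,0,0,0,0,6.5],[0,0,0,0,0,0,5.5],[0,0,0,0,0,0,4.6],[0,0,0,0,0,0,4.2],[0,0,0,0,0,0,4.0],[0,0,0,0,0,0,4.0],[0,0,0,0,0,0,4.0],[0,0,0,0,0,0,4.0]]
  ]
}}

```text
clock: 15.28
tool_pos: [0.4977, 0.226, 0.0712]
orientation: [-180.0, 0.0, -83.5]
force: [-1.3, -0.2, 2.9]
opening: 0.0474
gripper_force: 30.0
```

Request:
{"fn": "play_rows", "kwargs": {
  "commands": [
    [[0,0,0,0,0,0,4.0],[0,0,0,0,0,0,4.0],[0,0,0,0,0,-0.3,4.0]]
  ]
}}

```text
clock: 15.53
tool_pos: [0.4973, 0.2257, 0.0734]
orientation: [180.0, -0.0, -83.5]
force: [0.4, -0.8, -1.2]
opening: 0.0477
gripper_force: 30.0
```

Request:
{"fn": "play_rows", "kwargs": {
  "commands": [
    [[0,0,0,0,0,-4,4.0],[0,0,0,0,0,-8,4.0],[0,0,0,0,0,-12,4.0],[0,0,0,2.5,0.2,-14.5,4.0],[0,0,0,6.5,0.5,-14.5,4.0],[0,0,0,10.5,0.9,-14.5,4.0],[0,0,0,14.5,1.2,-14.5,4.0],[0,0,0,18,1.5,-14.5,4.0]]
  ]
}}

```text
clock: 16.2
tool_pos: [0.5024, 0.0434, 0.2189]
orientation: [180.0, 0.0, -83.5]
force: [0.2, -0.4, -1.3]
opening: 0.0476
gripper_force: 30.0
```

Request:
{"fn": "play_rows", "kwargs": {
  "commands": [
    [[0,0,0,4,0.4,0,4.0],[0,0,0,8,0.7,0,4.0],[0,0,0,12,1.1,0,4.0],[0,0,0.03,16,1.4,0,4.0],[0,0,0.06,20,1.8,0,4.0],[0,0,0.1,24,2.1,0,4.0],[0,0,0.13,27.5,2.5,0,4.0],[0,0,0.13,29.8,2.7,0,4.0]]
  ]
}}

```text
clock: 16.87
tool_pos: [0.5091, -0.2568, 0.2183]
orientation: [179.9, -0.0, -91.2]
force: [1.2, -0.1, -1.0]
opening: 0.0476
gripper_force: 30.0
```

Request:
{"fn": "play_rows", "kwargs": {
  "commands": [
    [[0,0,0,0,0,2,4.0],[0,0,0,0,0,4,4.0],[0,0,0,0,0,6,4.0],[0,0,0,0,0,7,4.0],[0,0,0,0,0,7,4.0],[0,0,0,0,0,7,4.0]]
  ]
}}

```text
clock: 17.37
tool_pos: [0.5098, -0.2538, 0.1488]
orientation: [179.9, -0.0, -91.0]
force: [0.4, -0.1, -0.8]
opening: 0.0476
gripper_force: 30.0
```

```bash
python3 - <<'E'
from h import *
p,q=snap("wrist")
o=ctrl.get_obs();print(o["tool_pos"],o["orientation"],go([.5101,-.254,.063],-91.4))
im=p["color"][:,:,::-1].copy()
c=np.array([.5111,-.214,.034]); a=np.radians(-1.44); Rz=R.from_euler("z",a).as_matrix()
for y in(.16,.08,0,-.08,-.16):
    A,B=[proj(q,c+Rz@[x,y,0]) for x in(-.041,.041)]; cv2.line(im,*[tuple(int(round(v)) for v in P) for P in(A,B)],(255,0,255),1)
w=proj(q,[.510,-.333,.104]);print(w)
cv2.imwrite("pics/w4.png",im)
E
```

```text
[ 0.51046208 -0.2538754   0.14969821] [-1.79961744e+02 -2.86483836e-02 -9.09425367e+01] (array([0.01, 0.04, 8.67]), array([-0.001, -0.   ,  0.008]))
[276.07355862 112.86255388]
```

View pics/w4.png

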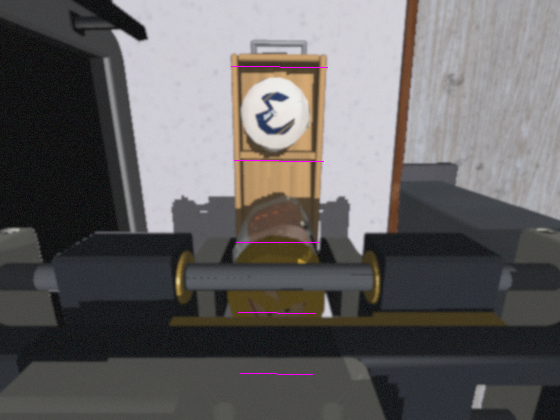

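Request:
{"fn": "play_rows", "kwargs": {
  "commands": [
    [[0,0,0,0.1,0,2.5,4.0],[0,0,0,0.2,0,5,4.0],[0,0,0,0.2,0,7,4.0],[0,0,0,0.2,0,8,4.0],[0,0,0,0.2,0,8.3,4.0],[0,0,0,0.2,0,8.5,4.0],[0,0,0,0.2,0,8.6,4.0],[0,0,0,0.2,0,8.6,4.0]]
  ]
}}

```text
clock: 18.08
tool_pos: [0.5108, -0.2559, 0.0641]
orientation: [-179.9, -0.0, -91.0]
force: [0.3, 0.1, -0.8]
opening: 0.0475
gripper_force: 30.0
```

Request:
{"fn": "play_rows", "kwargs": {
  "commands": [
    [[0,0,0,0,0,0.07,4.0],[0,0,0,0,0,0.14,4.0],[0,0,0,0,0,0.2,4.0],[0,0,0,0,0,0.2,4.0]]
  ]
}}

```text
clock: 18.42
tool_pos: [0.5101, -0.2559, 0.0612]
orientation: [-180.0, -0.0, -91.0]
force: [0.6, -0.3, 0.4]
opening: 0.0474
gripper_force: 30.0
```

Request:
{"fn": "play_rows", "kwargs": {
  "commands": [
    [[0,0,0,0,0,0.05,4.0],[0,0,0,0,0,0.1,4.0],[0,0,0,0,0,0.1,4.0]]
  ]
}}

```text
clock: 18.67
tool_pos: [0.5101, -0.2561, 0.0611]
orientation: [-180.0, -0.0, -90.9]
force: [-2.9, 0.9, 9.6]
opening: 0.0476
gripper_force: 30.0
```

Request:
{"fn": "play_rows", "kwargs": {
  "commands": [
    [[0,0,0,0,0,-0.06,4.0],[0,0,0,0,0,-0.06,4.6],[0,0,0,0,0,-0.06,5.0],[0,0,0,0,0,-0.06,5.4],[0,0,0,0,0,-0.06,6.0],[0,0,0,0,0,-0.06,7],[0,0,0,0,0,-0.06,8],[0,0,0,0,0,-0.06,8]]
  ]
}}

```text
clock: 19.33
tool_pos: [0.5098, -0.2558, 0.0603]
orientation: [180.0, 0.0, -91.0]
force: [-0.3, 0.4, 0.5]
opening: 0.0746
gripper_force: 0.0
```

Request:
{"fn": "play_rows", "kwargs": {
  "commands": [
    [[0,0,0,0,0,-1,8],[0,0,0,0,0,-3,8],[0,0,0,0,0,-7,8.7],[0,0,0,0,0,-11,8.7],[0,0,0,0,0,-15,8.7],[0,0,0,0,0,-18,8.7],[0,0,0,-4,0,-18,8.7],[0,0,0,-8,0,-18,8.7]]
  ]
}}

```text
clock: 20.0
tool_pos: [0.512, -0.1764, 0.2435]
orientation: [-179.7, -0.0, -91.2]
force: [1.6, 0.4, -0.4]
opening: 0.0869
gripper_force: 0.0
```

Request:
{"fn": "play_rows", "kwargs": {
  "commands": [
    [[0,0,0,-4,0,0,8.7],[0,0,0,-8,0,0,8.7],[0,0,0,-12,0,0,8.7],[0,0,-0.03,-16,0,0,8.7],[0,0,-0.06,-20,0,0,8.7],[0,0,-0.1,-24,0,0,8.7],[0,0,-0.13,-28,0,0,8.7],[0,0,-0.13,-31,0,0,8.7]]
  ]
}}

```text
clock: 20.67
tool_pos: [0.5161, 0.1369, 0.2416]
orientation: [-179.9, 0.0, -83.3]
force: [1.1, -0.6, 0.3]
opening: 0.0872
gripper_force: 0.0
```

Request:
{"fn": "play_rows", "kwargs": {
  "commands": [
    [[0,0,0,0,0,0,8.7],[0,0,0,0,0,0,8.7]]
  ]
}}

```text
clock: 20.83
tool_pos: [0.5162, 0.1357, 0.2409]
orientation: [-180.0, 0.0, -83.4]
force: [0.2, -0.2, -0.2]
opening: 0.0869
gripper_force: 0.0
```

```bash
python3 - <<'E'
from h import *
p,q=snap("wrist"); save(p,"w5")
o=ctrl.get_obs();print(o["tool_pos"],o["orientation"],go([.503,.1535,.066],-83),go([.503,.1535,.24],-83))
for n in("salt","dropper"): print(n,[(np.round(d["bbox"]).astype(int).tolist(),round(d["conf"],2)) for d in ctrl.find_in(p,n)[:2]])
for n,(x,y),z in(("s",(.5035,.1535),.106),("d",(.5105,.0756),.118),("dbody",(.5105,.0756),.086),("dbody.068",(.5105,.068),.086)): print(n,proj(q,[x,y,z]).round())
cv2.imwrite("pics/w5c.png",cv2.resize(p["color"][50:300,180:380,::-1],(480,600),interpolation=cv2.INTER_CUBIC))
E
```

```text
[0.51620988 0.13459966 0.24092896] [-1.79994370e+02 -7.44694721e-04 -8.34378632e+01] (array([-2.03,  1.1 , 17.49]), array([-0.   , -0.   , -0.008])) (array([-2.03,  1.1 ,  0.09]), array([-0.   , -0.   , -0.008]))
salt [([269, 182, 36, 48], 0.88)]
dropper [([205, 15, 39, 48], 0.96), ([275, 120, 32, 30], 0.84)]
s [288. 216.]
d [292. 140.]
dbody [290. 138.]
dbody.068 [291. 131.]
```

View pics/w5c.png

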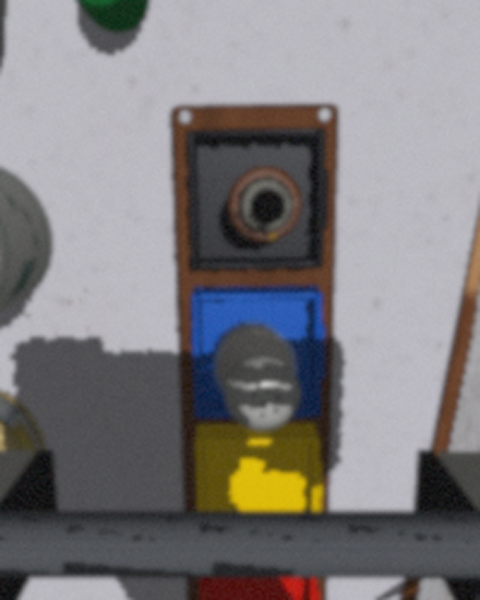

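Request:
{"fn": "play_rows", "kwargs": {
  "commands": [
    [[0,0,0,-1.8,1.1,3,8.7],[0,0,0,-1.8,1.1,6,8.7],[0,0,0,-1.8,1.1,9,8.7],[0,0,0,-1.8,1.1,12,8.7],[0,0,0,-1.8,1.1,15,8.7],[0,0,0,-1.8,1.1,17,8.7],[0,0,0,-1.8,1.1,17.7,8.7],[0,0,0,-1.8,1.1,17.7,8.7]]
  ]
}}

```text
clock: 21.65
tool_pos: [0.5028, 0.1491, 0.0622]
orientation: [179.8, -0.1, -83.6]
force: [-0.1, -0.1, 0.1]
opening: 0.0868
gripper_force: 0.0
```

Request:
{"fn": "play_rows", "kwargs": {
  "commands": [
    [[0,0,0,0,0,0,6.5],[0,0,0,0,0,0,5.5],[0,0,0,0,0,0,4.6],[0,0,0,0,0,0,4.2],[0,0,0,0,0,0,3.8],[0,0,0,0,0,0,3.8],[0,0,0,0,0,0,3.8],[0,0,0,0,0,0,3.8]]
  ]
}}

```text
clock: 22.32
tool_pos: [0.5035, 0.1509, 0.0636]
orientation: [-180.0, 0.0, -83.5]
force: [-0.3, -0.4, -0.3]
opening: 0.0408
gripper_force: 0.0
```

Request:
{"fn": "play_rows", "kwargs": {
  "commands": [
    [[0,0,0,0,0,0,3.8],[0,0,0,0,0,0,3.8],[0,0,0,0,0,-0.3,3.8]]
  ]
}}

```text
clock: 22.57
tool_pos: [0.5031, 0.1506, 0.066]
orientation: [179.9, -0.0, -83.5]
force: [0.1, 0.0, -0.9]
opening: 0.0382
gripper_force: 0.0
```

```bash
python3 - <<'E'
from h import *
o=ctrl.get_obs();print(o["tool_pos"],o["orientation"],go([.512,-.176,.22],-91))
E
```

```text
[0.50313323 0.15061244 0.06602101] [ 1.79944715e+02 -2.56685666e-02 -8.35276943e+01] (array([ 32.56,   2.82, -15.38]), array([ 0.001, -0.001,  0.13 ]))
```

```bash
python3 - <<'E'
from h import *
p,q=snap("side"); w,_=snap("wrist")
a=cv2.resize(p["color"][170:280,220:330,::-1],(500,500),interpolation=cv2.INTER_CUBIC)
b=cv2.resize(w["color"][150:400,190:380,::-1],(300,395),interpolation=cv2.INTER_CUBIC)
m=np.zeros((500,800,3),np.uint8);m[:,:500]=a;m[:395,500:]=b;cv2.imwrite("pics/m5.png",m)
E
```

```text
(no output)
```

View pics/m5.png

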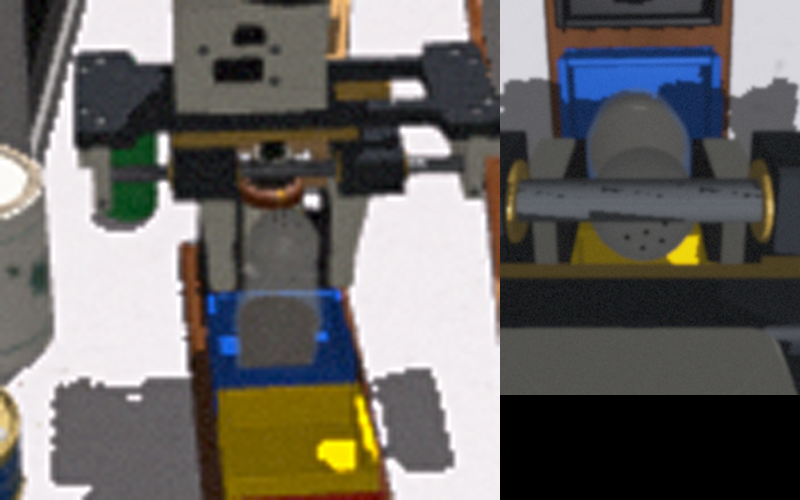

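Request:
{"fn": "play_rows", "kwargs": {
  "commands": [
    [[0,0,0,0,0,0.3,3.5],[0,0,0,0,0,0.3,3.2],[0,0,0,0,0,0.3,2.8],[0,0,0,0,0,0.3,2.8],[0,0,0,0,0,0.3,2.8],[0,0,0,0,0,0.3,2.8]]
  ]
}}

```text
clock: 23.17
tool_pos: [0.5042, 0.1511, 0.0641]
orientation: [-179.9, 0.0, -83.5]
force: [-1.0, 0.1, 7.4]
opening: 0.0353
gripper_force: 30.1
```

Request:
{"fn": "play_rows", "kwargs": {
  "commands": [
    [[0,0,0,0,0,0,2.8],[0,0,0,0,0,-0.5,2.8],[0,0,0,0,0,-1,2.8],[0,0,0,0,0,-1.5,2.8],[0,0,0,0,0,-1.5,2.8],[0,0,0,0,0,-1.5,2.8]]
  ]
}}

```text
clock: 23.67
tool_pos: [0.5036, 0.1509, 0.0788]
orientation: [-180.0, 0.0, -83.5]
force: [0.4, 0.2, -1.7]
opening: 0.035
gripper_force: 29.5
```

```bash
python3 - <<'E'
from h import *
p,q=snap("side"); w,_=snap("wrist"); o=ctrl.get_obs(); print(o["tool_pos"],o["orientation"],o["force"],o["opening"],go([.512,-.176,.22],-91))
a=cv2.resize(p["color"][170:280,220:330,::-1],(500,500),interpolation=cv2.INTER_CUBIC)
b=cv2.resize(w["color"][150:400,190:380,::-1],(300,395),interpolation=cv2.INTER_CUBIC)
m=np.zeros((500,800,3),np.uint8);m[:,:500]=a;m[:395,500:]=b;cv2.imwrite("pics/m6.png",m)
E
```

```text
[0.50332267 0.15073965 0.07835381] [ 1.79988947e+02  2.91858059e-03 -8.35321592e+01] [-0.35957895 -0.50312501 -1.8287014 ] 0.034789229925138186 (array([ 32.56,   2.82, -14.17]), array([0.  , 0.  , 0.13]))
```

View pics/m6.png

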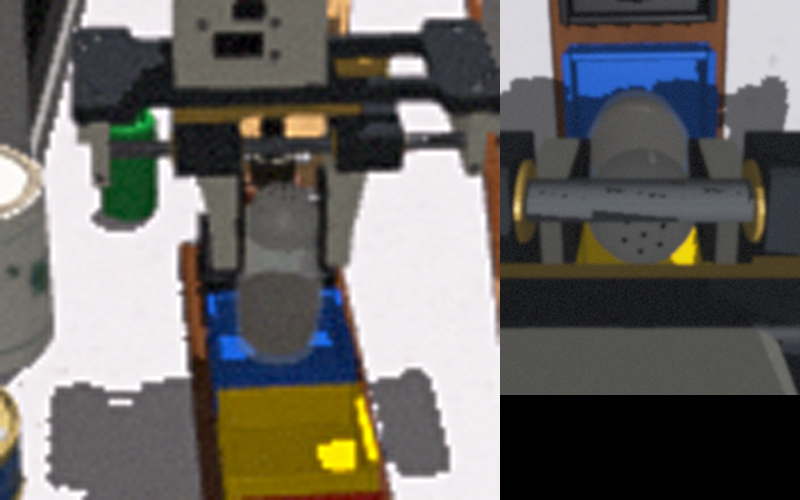

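Request:
{"fn": "play_rows", "kwargs": {
  "commands": [
    [[0,0,0,0,0,0.5,2.8],[0,0,0,0,0,0.9,2.8],[0,0,0,0,0,1.2,2.8],[0,0,0,0,0,1.35,2.8],[0,0,0,0,0,1.45,2.8],[0,0,0,0,0,1.45,2.8]]
  ]
}}

```text
clock: 24.27
tool_pos: [0.5032, 0.1506, 0.0641]
orientation: [180.0, -0.0, -83.5]
force: [-2.8, -0.3, 4.5]
opening: 0.0351
gripper_force: 29.9
```

Request:
{"fn": "play_rows", "kwargs": {
  "commands": [
    [[0,0,0,0,0,-0.05,3.8],[0,0,0,0,0,-0.05,4.5],[0,0,0,0,0,-0.05,5.5],[0,0,0,0,0,0.2,5.5],[0,0,0,0,0,0.5,5.5],[0,0,0,0,0,0.5,5.5],[0,0,0,0,0,0.5,4.5],[0,0,0,0,0,0.5,3.6]]
  ]
}}

```text
clock: 24.93
tool_pos: [0.5035, 0.1508, 0.0588]
orientation: [180.0, -0.0, -83.5]
force: [-0.2, -0.1, -0.1]
opening: 0.0468
gripper_force: 0.0
```

Request:
{"fn": "play_rows", "kwargs": {
  "commands": [
    [[0,0,0,0,0,0,2.8],[0,0,0,0,0,0,2.8],[0,0,0,0,0,0,2.8],[0,0,0,0,0,0,2.8],[0,0,0,0,0,0,2.8],[0,0,0,0,0,0,2.8]]
  ]
}}

```text
clock: 25.43
tool_pos: [0.5035, 0.1508, 0.0589]
orientation: [180.0, 0.0, -83.5]
force: [0.5, -0.7, -0.4]
opening: 0.0367
gripper_force: 29.5
```

Request:
{"fn": "play_rows", "kwargs": {
  "commands": [
    [[0,0,0,0,0,0,2.8],[0,0,0,0,0,-0.5,2.8],[0,0,0,0,0,-1,2.8],[0,0,0,0,0,-1,2.8]]
  ]
}}

```text
clock: 25.77
tool_pos: [0.5042, 0.1512, 0.0702]
orientation: [-179.9, 0.0, -83.5]
force: [0.6, -0.0, -1.3]
opening: 0.0368
gripper_force: 29.5
```

Request:
{"fn": "play_rows", "kwargs": {
  "commands": [
    [[0,0,0,0,0,-3,2.8],[0,0,0,0,0,-6,2.8],[0,0,0,0,0,-9,2.8],[0,0,0,1,0.1,-12,2.8],[0,0,0,3.5,0.3,-13.5,2.8],[0,0,0,7,0.6,-13.5,2.8],[0,0,0,10.5,0.9,-13.5,2.8],[0,0,0,14,1.2,-13.5,2.8]]
  ]
}}

```text
clock: 26.43
tool_pos: [0.5072, 0.0093, 0.2048]
orientation: [-179.9, 0.0, -83.5]
force: [0.5, -0.1, -0.9]
opening: 0.0365
gripper_force: 29.5
```

Request:
{"fn": "play_rows", "kwargs": {
  "commands": [
    [[0,0,0.02,3.5,0.3,0,2.8],[0,0,0.04,7,0.6,0,2.8],[0,0,0.06,10.5,0.9,0,2.8],[0,0,0.08,13.5,1.2,0,2.8],[0,0,0.1,16,1.4,0,2.8],[0,0,0.12,18,1.6,0,2.8],[0,0,0.13,18.6,1.6,0,2.8],[0,0,0.13,18.6,1.6,0,2.8]]
  ]
}}

```text
clock: 27.1
tool_pos: [0.5122, -0.1775, 0.2039]
orientation: [180.0, 0.0, -91.1]
force: [-0.2, 0.4, -1.8]
opening: 0.0366
gripper_force: 29.5
```

Request:
{"fn": "play_rows", "kwargs": {
  "commands": [
    [[0,0,0,0,0,2.5,2.8],[0,0,0,0,0,5,2.8],[0,0,0,0,0,7,2.8],[0,0,0,0,0,8,2.8],[0,0,0,0,0,8,2.8],[0,0,0,0,0,8,2.8]]
  ]
}}

```text
clock: 27.6
tool_pos: [0.5128, -0.1758, 0.1244]
orientation: [180.0, -0.0, -90.9]
force: [0.1, 0.4, -0.6]
opening: 0.0367
gripper_force: 29.6
```

```bash
python3 - <<'E'
from h import *
p,q=snap("wrist"); save(p,"w7")
o=ctrl.get_obs();print(o["tool_pos"],o["orientation"],o["opening"],go([.512,-.176,.052],-91.4))
print([(np.round(d["bbox"]).astype(int).tolist(),round(d["conf"],2)) for n in("yellow_jar","white_jar","salt") for d in ctrl.find_in(p,n)[:2]])
print(proj(q,[.51,-.256,.106]),proj(q,[.51,-.333,.104]))
E
```

```text
[ 0.51335465 -0.17591288  0.1250983 ] [-1.79922257e+02 -2.24453239e-02 -9.09063180e+01] 0.036535927283308685 (array([0.01, 0.15, 7.31]), array([-0.001, -0.   ,  0.009]))
[([246, 73, 74, 83], 0.56), ([240, 0, 79, 51], 0.73), ([244, 208, 74, 108], 0.72)]
[281.14808854 108.64997454] [279.19264894 -51.17365193]
```

Request:
{"fn": "play_rows", "kwargs": {
  "commands": [
    [[0,0,0,0,0.1,2.5,2.8],[0,0,0,0,0.1,4.5,2.8],[0,0,0,0,0.1,6,2.8],[0,0,0,0,0.1,6.8,2.8],[0,0,0,0,0.1,7.1,2.8],[0,0,0,0,0.1,7.3,2.8],[0,0,0,0,0.1,7.3,2.8]]
  ]
}}

```text
clock: 28.38
tool_pos: [0.512, -0.1763, 0.0516]
orientation: [-179.9, -0.0, -91.0]
force: [-0.5, -0.1, -1.4]
opening: 0.0362
gripper_force: 29.5
```

Request:
{"fn": "play_rows", "kwargs": {
  "commands": [
    [[0,0,0,0,0,0.07,2.8],[0,0,0,0,0,0.14,2.8],[0,0,0,0,0,0.2,2.8],[0,0,0,0,0,0.2,2.8]]
  ]
}}

```text
clock: 28.72
tool_pos: [0.5116, -0.1763, 0.0493]
orientation: [-180.0, 0.0, -91.0]
force: [-0.2, 0.0, -0.9]
opening: 0.0365
gripper_force: 29.5
```

Request:
{"fn": "play_rows", "kwargs": {
  "commands": [
    [[0,0,0,0,0,0.05,2.8],[0,0,0,0,0,0.1,2.8],[0,0,0,0,0,0.1,2.8]]
  ]
}}

```text
clock: 28.97
tool_pos: [0.5117, -0.1764, 0.0487]
orientation: [-180.0, -0.0, -91.0]
force: [-2.0, 2.4, 6.4]
opening: 0.0367
gripper_force: 30.1
```

Request:
{"fn": "play_rows", "kwargs": {
  "commands": [
    [[0,0,0,0,0,-0.05,3.0],[0,0,0,0,0,-0.05,3.5],[0,0,0,0,0,-0.05,4.2],[0,0,0,0,0,-0.05,5],[0,0,0,0,0,-0.05,6.0],[0,0,0,0,0,-0.05,7],[0,0,0,0,0,-0.05,8],[0,0,0,0,0,-0.05,8]]
  ]
}}

```text
clock: 29.63
tool_pos: [0.5114, -0.1763, 0.0483]
orientation: [180.0, 0.0, -91.0]
force: [-0.6, -0.1, -0.5]
opening: 0.0697
gripper_force: 0.0
```

Request:
{"fn": "play_rows", "kwargs": {
  "commands": [
    [[0,0,0,0,0,-1,8],[0,0,0,0,0,-3,8],[0,0,0,0,0,-7,8.7],[0,0,0,0,0,-11,8.7],[0,0,0,0,0,-15,8.7],[0,0,0,0,0,-18,8.7],[0,0,0,-4,0,-18,8.7],[0,0,0,-8,0,-18,8.7]]
  ]
}}

```text
clock: 30.3
tool_pos: [0.5136, -0.0967, 0.2317]
orientation: [-179.7, 0.0, -91.2]
force: [1.9, 0.6, -0.7]
opening: 0.0869
gripper_force: 0.0
```

Request:
{"fn": "play_rows", "kwargs": {
  "commands": [
    [[0,0,-0.02,-4,0,0,8.7],[0,0,-0.04,-8,0,0,8.7],[0,0,-0.07,-12,0.1,0,8.7],[0,0,-0.1,-15,0.2,0,8.7],[0,0,-0.13,-17,0.3,0,8.7],[0,0,-0.13,-17,0.3,0,8.7],[0,0,-0.13,-17,0.3,0,8.7]]
  ]
}}

```text
clock: 30.88
tool_pos: [0.5125, 0.0747, 0.2291]
orientation: [-180.0, 0.0, -83.4]
force: [0.8, -0.6, -0.4]
opening: 0.0871
gripper_force: 0.0
```

```bash
python3 - <<'E'
from h import *
p,q=snap("wrist"); save(p,"w8")
o=ctrl.get_obs();print(o["tool_pos"],o["orientation"],go([.511,.073,.054],-83))
d=ctrl.find_in(p,"dropper");print([(np.round(e["bbox"]).astype(int).tolist(),round(e["conf"],2)) for e in d[:2]])
print(proj(q,[.511,.073,.118]),proj(q,[.511,.073,.086]),proj(q,[.511,.073,.016]))
p,q=snap("top"); cv2.imwrite("pics/t8.png",p["color"][:,:,::-1])
print([(n,np.round(d["bbox"]).astype(int).tolist(),round(d["conf"],2)) for n in("yellow_jar","white_jar","salt","dropper") for d in ctrl.find_in(p,n)[:2]])
E
```

```text
[0.51251291 0.0738978  0.22899706] [-1.79984195e+02 -7.86253797e-04 -8.34804029e+01] (array([ 0.07,  0.17, 17.5 ]), array([-0.   , -0.   , -0.008]))
[([195, 80, 41, 32], 0.84), ([265, 169, 30, 35], 0.68)]
[280.05931191 202.52336935] [279.84537049 194.9516024 ] [279.50009625 182.73173346]
[('yellow_jar', [366, 200, 28, 24], 0.86), ('white_jar', [332, 199, 23, 26], 0.74), ('white_jar', [399, 202, 35, 21], 0.57), ('salt', [334, 202, 21, 20], 0.75), ('dropper', [270, 167, 13, 21], 0.52)]
```

Request:
{"fn": "play_rows", "kwargs": {
  "commands": [
    [[0,0,0,0.1,0.2,3,8.7],[0,0,0,0.1,0.2,6,8.7],[0,0,0,0.1,0.2,9,8.7],[0,0,0,0.1,0.2,12,8.7],[0,0,0,0.1,0.2,14.5,8.7],[0,0,0,0.1,0.2,16,8.7],[0,0,0,0.1,0.2,16.8,8.7],[0,0,0,0.1,0.2,17,8.7]]
  ]
}}

```text
clock: 31.9
tool_pos: [0.5102, 0.0718, 0.0571]
orientation: [179.9, -0.1, -83.6]
force: [0.1, 0.1, 0.6]
opening: 0.0867
gripper_force: 0.0
```

Request:
{"fn": "play_rows", "kwargs": {
  "commands": [
    [[0,0,0,0,0,0,7],[0,0,0,0,0,0,6],[0,0,0,0,0,0,5],[0,0,0,0,0,0,4.2],[0,0,0,0,0,0,3.8],[0,0,0,0,0,0,3.4],[0,0,0,0,0,0,3.0],[0,0,0,0,0,0,2.6]]
  ]
}}

```text
clock: 32.57
tool_pos: [0.5108, 0.0726, 0.0586]
orientation: [-180.0, 0.0, -83.5]
force: [-0.4, -0.1, -0.0]
opening: 0.0394
gripper_force: 0.0
```

Request:
{"fn": "play_rows", "kwargs": {
  "commands": [
    [[0,0,0,0,0,0,2.4],[0,0,0,0,0,0,2.4],[0,0,0,0,0,0,2.4],[0,0,0,0,0,0,2.4],[0,0,0,0,0,0,2.4]]
  ]
}}

```text
clock: 32.98
tool_pos: [0.5108, 0.0725, 0.0585]
orientation: [180.0, -0.0, -83.5]
force: [-1.4, 0.1, 1.1]
opening: 0.0311
gripper_force: 30.0
```

Request:
{"fn": "play_rows", "kwargs": {
  "commands": [
    [[0,0,0,0,0,-0.5,2.4],[0,0,0,0,0,-2,2.4],[0,0,0,0,0,-5,2.4],[0,0,0,0,0,-8,2.4],[0,0,0,0,0,-11,2.4],[0,0,0,1,0.1,-13,2.4],[0,0,0,3,0.3,-13,2.4],[0,0,0,6,0.6,-13,2.4]]
  ]
}}

```text
clock: 33.65
tool_pos: [0.5126, 0.0132, 0.1905]
orientation: [-179.8, 0.1, -83.4]
force: [0.2, -0.2, -1.1]
opening: 0.0313
gripper_force: 30.0
```

Request:
{"fn": "play_rows", "kwargs": {
  "commands": [
    [[0,0,0.03,3,0.3,0,2.4],[0,0,0.06,6,0.6,0,2.4],[0,0,0.09,8.5,0.8,0,2.4],[0,0,0.12,10.3,1,0,2.4],[0,0,0.13,10.8,1,0,2.4],[0,0,0.13,10.8,1,0,2.4],[0,0,0.13,10.8,1,2,2.4],[0,0,0.13,10.8,1,4,2.4]]
  ]
}}

```text
clock: 34.32
tool_pos: [0.5149, -0.0955, 0.1492]
orientation: [-179.8, 0.0, -90.9]
force: [0.2, -0.3, -1.9]
opening: 0.0315
gripper_force: 30.0
```

Request:
{"fn": "play_rows", "kwargs": {
  "commands": [
    [[0,0,0,0,0,2,2.4],[0,0,0,0,0,2,2.4],[0,0,0,0,0,2,2.4]]
  ]
}}

```text
clock: 34.57
tool_pos: [0.5134, -0.0955, 0.1281]
orientation: [179.9, -0.0, -90.9]
force: [0.0, -0.0, -0.0]
opening: 0.0312
gripper_force: 30.0
```

```bash
python3 - <<'E'
from h import *
p,q=snap("wrist")
o=ctrl.get_obs();print(o["tool_pos"],o["orientation"],o["opening"],o["force"],go([.514,-.096,.0505],-91.4))
im=p["color"][:,:,::-1].copy()
c=np.array([.5111,-.214,.034]); Rz=R.from_euler("z",-1.44,degrees=True).as_matrix()
for y in(.16,.08,0,-.08,-.16):
    A,B=[proj(q,c+Rz@[x,y,0]) for x in(-.041,.041)]; cv2.line(im,*[tuple(int(round(v)) for v in P) for P in(A,B)],(255,0,255),1)
cv2.imwrite("pics/w9.png",im)
E
```

```text
[ 0.51430715 -0.09560989  0.1291636 ] [-1.79995430e+02 -2.27637897e-02 -9.08835120e+01] 0.03131104197595342 [ 1.06925795  0.88652615 -0.63284922] (array([0.04, 0.03, 7.87]), array([-0.   , -0.   ,  0.009]))
```

View pics/w9.png

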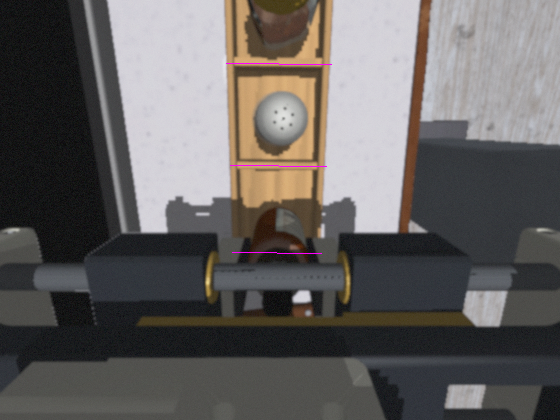

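Request:
{"fn": "play_rows", "kwargs": {
  "commands": [
    [[0,0,0,0,0,2.5,2.4],[0,0,0,0,0,5,2.4],[0,0,0,0,0,6.5,2.4],[0,0,0,0,0,7.2,2.4],[0,0,0,0,0,7.6,2.4],[0,0,0,0,0,7.8,2.4],[0,0,0,0,0,7.8,2.4]]
  ]
}}

```text
clock: 35.2
tool_pos: [0.5147, -0.096, 0.0513]
orientation: [-179.9, 0.0, -90.9]
force: [-0.1, 0.2, -0.7]
opening: 0.0316
gripper_force: 30.0
```

Request:
{"fn": "play_rows", "kwargs": {
  "commands": [
    [[0,0,0,0,0,0.07,2.4],[0,0,0,0,0,0.14,2.4],[0,0,0,0,0,0.2,2.4],[0,0,0,0,0,0.2,2.4]]
  ]
}}

```text
clock: 35.53
tool_pos: [0.514, -0.0962, 0.0488]
orientation: [-180.0, 0.0, -91.0]
force: [0.1, 0.1, -1.0]
opening: 0.0314
gripper_force: 30.0
```

Request:
{"fn": "play_rows", "kwargs": {
  "commands": [
    [[0,0,0,0,0,0.05,2.4],[0,0,0,0,0,0.1,2.4],[0,0,0,0,0,0.1,2.4]]
  ]
}}

```text
clock: 35.78
tool_pos: [0.5141, -0.0963, 0.0484]
orientation: [-180.0, -0.0, -90.9]
force: [-3.0, 0.9, 8.5]
opening: 0.031
gripper_force: 30.0
```

Contact; release, rise and retreat toward +y for a check.

Request:
{"fn": "play_rows", "kwargs": {
  "commands": [
    [[0,0,0,0,0,-0.06,2.4],[0,0,0,0,0,-0.06,3.3],[0,0,0,0,0,-0.06,4],[0,0,0,0,0,-0.06,5],[0,0,0,0,0,-0.06,6.0],[0,0,0,0,0,-0.06,7],[0,0,0,0,0,-0.06,8],[0,0,0,0,0,-0.06,8]]
  ]
}}

```text
clock: 36.45
tool_pos: [0.5139, -0.0962, 0.048]
orientation: [180.0, -0.0, -91.0]
force: [-0.4, 0.6, -0.2]
opening: 0.0679
gripper_force: 0.0
```

Request:
{"fn": "play_rows", "kwargs": {
  "commands": [
    [[0,0,0,0,0,-1,8],[0,0,0,0,0,-3,8],[0,0,0,0,0,-7,8.7],[0,0,0,0,0,-11,8.7],[0,0,0,0,0,-15,8.7],[0,0,0,0,0,-19,8.7],[0,0,0,-4,0,-21,8.7],[0,0,0,-8,0,-21,8.7]]
  ]
}}

```text
clock: 37.12
tool_pos: [0.5172, -0.0179, 0.2645]
orientation: [-179.5, 0.1, -91.2]
force: [1.7, 0.4, -0.9]
opening: 0.0869
gripper_force: 0.0
```

Request:
{"fn": "play_rows", "kwargs": {
  "commands": [
    [[0,0,0,-4,0,0,8.7],[0,0,0,-8,0,0,8.7],[0,0,0,-12,0,0,8.7],[0,0,0,-16,0,0,8.7],[0,0,0,-18,0,0,8.7],[0,0,0,-18,0,0,8.7],[0,0,0,-18,0,0,8.7],[0,0,0,-18,0,0,8.7]]
  ]
}}

```text
clock: 37.78
tool_pos: [0.518, 0.1624, 0.2585]
orientation: [-180.0, -0.0, -90.9]
force: [-0.2, -0.6, -0.7]
opening: 0.0869
gripper_force: 0.0
```

```bash
python3 - <<'E'
from h import *
p,_=snap("top"); w,_=snap("wrist"); s,_=snap("side"); o=ctrl.get_obs(); print(o["clock"],o["tool_pos"],o["force"])
m=np.zeros((595,800,3),np.uint8)
m[:266]=cv2.resize(p["color"][160:260,200:500,::-1],(800,266),interpolation=cv2.INTER_CUBIC)
m[270:570,:400]=cv2.resize(w["color"][:,:,::-1],(400,300)); m[270:570,400:]=cv2.resize(s["color"][140:260,200:360,::-1],(400,300),interpolation=cv2.INTER_CUBIC)
cv2.imwrite("pics/f.png",m)
E
```

```text
37.9333 [0.5182216  0.16167971 0.25837691] [0.00657572 1.18044786 0.42560405]
```

View pics/f.png

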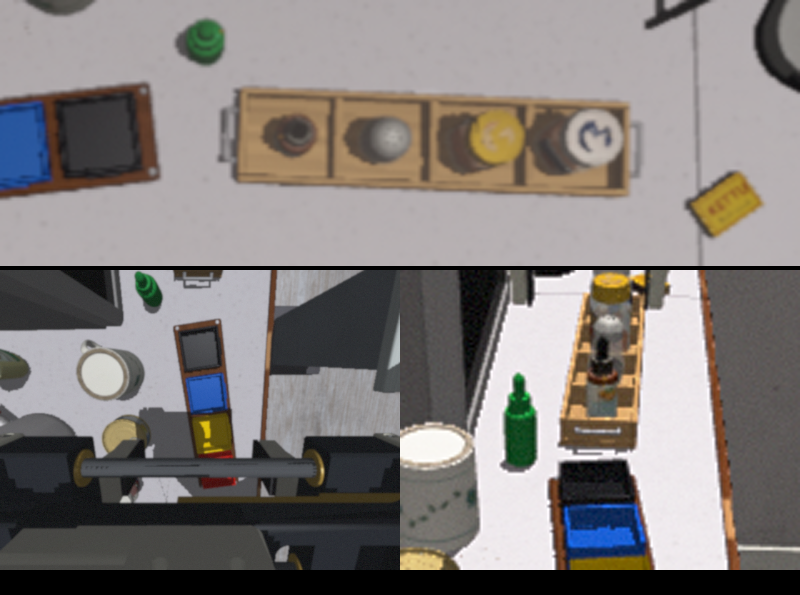

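All four stand upright in the new rack, left to right dropper, salt, yellow jar, white jar. That is the reverse of the old order, and the arm is clear.

```bash
python3 -c "
from plant import ctrl
print(ctrl.close_job())"
```

```text
the job is handed in; nothing more can be done
None
```

The job is handed in: the dropper, salt, yellow jar and white jar (left to right) stand upright and released, one to each compartment of the new rack, in reverse of the old order, after about 38 s on the robot's clock.

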